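Slip a stabiliser ring over a bottle neck

TASK

The shorter of the two frosted screw-cap bottles is going into the water bath and needs its weight. Take the steel stabiliser ring, lower it gently over the cap and neck of the shorter bottle until it lies level on the bottle's shoulder, and let go. Leave both bottles standing where they are, and leave the tape roll, the timer and the brass weight alone.

Things in the scene. Friction and masses are not known exactly. Their poses are not given: they have to be found in the camera images.
- ring_center (a point): Centre (half-way up) of the loose plain steel stabiliser ring, a short thick-walled tube lying flat on the bench, through hole upright: outer diameter 56 mm, hole diameter 42 mm, 28 mm tall, 0.25 kg. Its z axis is the hole's axis; both ends are alike. It can be gripped across its outside at any yaw. The blue tape roll nearby (66 mm wide, 18 mm tall) is a bystander; which of the two lies to the left and which to the right changes.
- bottle_short: Shorter frosted, whitish plastic bottle with white ribbed screw cap, standing loose on the bench (0.35 kg); origin at the centre of its underside, z up its axis. Body 72 mm in diameter, nearly flat shoulder 70 mm above the underside (a ring of 42 mm hole comes to rest with its lower face about 71 mm above the underside), then a neck 27 mm in diameter and a cap 31 mm in diameter from 92 mm to the top at 112 mm. The two bottles may have changed places.
- bottle_tall: Taller bottle of the same kind (0.45 kg), not to be used: body 72 mm in diameter, shoulder at 105 mm, top of cap at 147 mm; origin at the centre of its underside, z up its axis.
- tape_roll: Bystander: roll of blue tape lying flat, 66 mm in diameter, 18 mm tall; origin at the centre of its underside.
- timer: Bystander: white square lab timer lying on its back, 62 x 62 x 18 mm; origin at the centre of its underside.
- weight: Bystander: brass knobbed balance weight, 29 mm in diameter, 50 mm tall; origin at the centre of its underside.
Things that resemble listed ones, but are neither listed nor needed, are in the scene too. What is shaped like the part that bears ring_center but black or turquoise is not meant.

How it is judged (in metres and radians):
At the end, for the whole second after the job is handed in: The ring is round the neck of the shorter bottle and rests on its shoulder: axes within 12 mm, ring centre 74 to 94 mm above the bottle's underside, level with the bottle to 10 degrees; the bottle is upright and the ring at rest (horizontal distance between ring_center and bottle_short below 0.012 m and z of ring_center in the frame of bottle_short between 0.074 and 0.094 m and angle between the z axis of ring_center and the z axis of bottle_short, either way round below 0.18 rad and angle between bottle_short's own z axis and vertical below 0.1 rad and linear speed of ring below 0.02 m/s); the robot touches nothing.
It fails at once if the shorter bottle is shifted by more than 40 mm or tipped by more than 20 degrees (distance of bottle_short from where it was at the start of the episode above 0.04 m or angle between bottle_short's own z axis and vertical above 0.35 rad).
It fails at once if the taller bottle is shifted by more than 30 mm or tipped by more than 20 degrees (distance of bottle_tall from where it was at the start of the episode above 0.03 m or angle between bottle_tall's own z axis and vertical above 0.35 rad).
It fails at once if the tape roll, the timer or the weight is shifted by more than 30 mm (distance of any of tape_roll, timer, weight from where it was at the start of the episode above 0.03 m).
It fails at once if the ring strikes or presses the shorter bottle with more than 45 N (contact force between ring and bottle_short above 45 N).
It fails at once if the ring is dropped: it falls onto the shorter bottle faster than 0.8 m/s (a fall of more than about 30 mm) (horizontal distance between ring_center and bottle_short below 0.03 m and z of ring_center in the frame of bottle_short below 0.13 m and linear speed of ring above 0.8 m/s).
It also fails if it takes over 45 s, if anything falls off the work surface, if the arm or the gripper's body presses on something with over 40 N, if the wrist force passes 120 N, or if a joint passes its speed limit or range.

ROBOT

A 6-joint arm with a two-finger parallel gripper is mounted at the origin on a cart in front of the work surface, level with it; the furniture and walls round the work are solid. World frame = base frame: x ahead of the robot, y to its left, z up, the work surface at z = 0. Lengths are in m, angles in degrees, forces in N, time in s.
With the tool pointing down it reaches from about 0.3 to 0.75 m from the base axis. Payload 8.5 kg.
Tool frame: the origin (TCP) lies at the very end of the fingers, on their centre line; the grasp point (between the pads) lies 19 mm behind it; z points along the fingers, y is the line along which they close (so a half turn about z gives the same grasp; the last joint's range is limited). The gripper opens to 85 mm and grips with 20 to 120 N. Pads are 22 mm wide; open, the fingers measure 114 mm over their backs; the gripper's body (76 mm by 85 mm) begins 54 mm behind the grasp point. The pads swing forward as they close: fully open they stand 13 mm farther back than shut.
Start: joints at [54.357, 21.807, 74.336, -0, 83.858, -12.336], TCP at [0.218, 0.505, 0.231] pointing down, gripper open.
Joint ranges: [-178.18, 178.18], [-50.72, 133.34], [12.68, 142.11], [-81.47, 261.47], [9.98, 163.14], [-165.26, 165.26]. Speed limits (degrees/s): [136.94, 136.94, 180, 180, 180, 180].

INTERFACE

Orientations are given as a 3x3 rotation matrix whose columns are the frame's x, y, z axes.
In Python, from rig import observe, cams, ticket gives the robot as it stands.
- The arm moves only by the tool move_arm, never from a script. Its arguments are lists of equal length, an entry for each row: "jaw": the finger opening in cm, from 0 to 8.54; "dp": the shift along the tool's x, y, z in cm, a list of three; "turn": the turn, a rotation vector about the tool's x, y, z in rad, a list of three. In form: {"jaw": [jaw, ...], "dp": [[tx, ty, tz], ...], "turn": [[wx, wy, wz], ...]}. A call has 1 to 12 rows; each row shifts and turns the commanded pose from where the row before left it, along the tool's axes as they then stand; what a row does not reach is not made up. A row lasts 1/12 s, in which the tool goes at most 41.7 mm and 7.16 degrees, less where a joint would pass 70% of its speed; a pose out of reach is approached as far as the arm can. A call is refused whole if a number of a shift passes 4.17 or a number of a turn 0.125, either way. A call with a gripper value outside its range is refused whole. The fingers move at their own pace and stop on an object; "force" is the grip in N (left out, the last holds). Time passes only in rows, so rows that do not move let the fingers close. It gives the time, the measured TCP pose, the force, the opening and the grip force at its end, in the units of the state.
- observe(): the state, without advancing time (a new reading comes with each control period).
- cams.get_image(name): name is "scene" or "top"; returns (picture, depth): 480x640x3 uint8, red, green, blue; 480x640 float32, m along the optical axis (not along the pixel's ray), 0 where there is no reading.
- cams.calibration(name): a dict with "vertical_fov" (degrees; the focal length in pixels is half the picture's height over the tangent of half this angle, whatever the lens; pixels are square), "cx", "cy" (the principal point, pixels), "k1" (the pictures are not rectified: a ray, as slopes to the right and down, at radius r is drawn at 1 + k1 r^2 times it, then the intrinsics apply), "view" (4x4, takes a point from world to camera coordinates). Camera axes: x right, y up, looking along -z (the intrinsics and any distortion apply to the point x, -y, -z); pixel columns grow to the right and rows downward; lengths in m; the calibration is good to about 2 mm. A picture is of the moment at which its call begins. calibration takes no time and is no camera call.
- ticket.close_job(): hands the job in; it is judged then, once.
Trained networks look in the newest picture that a camera, given by its name, has taken for a name from the list of things; names that differ only in an ending like _2 or _b are one class to them, and where a whole thing is asked for, a point or a joint stands for the part that bears it (a point fixed in the world has none). Each returns a list of dicts, best first, with "p" (0 to 1); they miss things now and then, are a little off and sometimes report something else, mostly with a low value. They report only what shows in the picture. A call takes as long as a camera call. They do not tell look-alikes from the thing itself.
- cams.spot_in(camera, query): "box" ([centre column, centre row, width, height] as shares, 0 to 1, of the picture: columns of its width, rows of its height, round what is visible of it).
- cams.outline_of(camera, query): "mask" (480x640 bool, what is visible of it) and "box" ([centre column, centre row, width, height] as shares, 0 to 1, of the picture: columns of its width, rows of its height, round what is visible of it).
- cams.mark_of(camera, query): "location" ([column, row] as shares, 0 to 1, of the picture: columns of its width, rows of its height: a listed point, or the origin of a listed thing).
The state is a dict: "time_s": time; "q": joint angles; "qvel": joint speeds; "joint_efforts": joint torques, N m; "position": TCP position; "tool_rot": TCP orientation; "ft_force": force on the tool from outside, world axes, zero at the start; "wrist_torque": the same for the moment, N m; "grip_width": finger opening in m; "gripper_force": force on a finger pad.
Only numpy, scipy, OpenCV 4.12 (cv2) and the standard library are available. Lean on these libraries where they do the work, as an engineer would, in place of code of your own. Each camera call takes 0.05 s, during which the arm holds its last target. There are 200 camera calls.

## Working session

There is one attempt and no reset: what is moved stays moved. The work goes in short steps, Python scripts to look and compute and a tool call to move; the robot and the scene stay as the last step left them, time stands still between calls to the robot, and variables do not carry over. Pictures are saved under pics/ and viewed, at most 10 in all, crops included, and the job is handed in when it is done.

Besides the shell and the picture viewer there is one more tool, called as name(argument=value, ...), one argument or row to a line, values as JSON. move_arm: Moves the arm, as the interface text tells. Its arguments: {"type":"object","properties":{"jaw":{"type":"array","items":{"type":"number"}},"dp":{"type":"array","items":{"type":"array","items":{"type":"number"}}},"turn":{"type":"array","items":{"type":"array","items":{"type":"number"}}},"force":{"type":"number"}},"required":["jaw","dp","turn"]}

```bash
mkdir -p pics; cat > h.py <<'E'
import numpy as np, cv2
from rig import observe, cams, ticket
def cal(n):
    c=cams.calibration(n); f=240/np.tan(np.radians(c["vertical_fov"])/2); return c,f
def pts(n,uv,d):
    c,f=cal(n); uv=np.atleast_2d(np.array(uv,float)); K=np.array([[f,0,c["cx"]],[0,f,c["cy"]],[0,0,1]])
    x=(uv-[c["cx"],c["cy"]])/f; s=x.copy()
    for _ in range(20): s=x/(1+c["k1"]*(s**2).sum(1,keepdims=True))
    d=np.atleast_1d(d)[:,None]
    P=np.hstack([s[:,:1]*d,-s[:,1:]*d,-d,np.ones_like(d)])
    return (np.linalg.inv(np.array(c["view"]))@P.T).T[:,:3]
def cloud(n,depth,mask=None):
    m=depth>0
    if mask is not None: m&=mask
    v,u=np.nonzero(m); return pts(n,np.c_[u,v],depth[v,u])
E
python3 - <<'E'
from h import *
for n in ["scene","top"]:
    im,d=cams.get_image(n); cv2.imwrite(f"pics/{n}0.png",im[:,:,::-1]); np.save(n+"_d.npy",d); print(n, cams.calibration(n))
    for q in ["ring_center","bottle_short","bottle_tall","tape_roll","timer","weight"]:
        for r in cams.outline_of(n,q)[:4]:
            P=cloud(n,d,r["mask"])
            if len(P)<10: continue
            hi=np.percentile(P[:,2],95); T=P[P[:,2]>hi-.006]
            print(n,q,round(r["p"],2),(np.array(r["box"])*[640,480,640,480]).round(),"top z",hi.round(3),"topmid",((T.min(0)+T.max(0))/2).round(3),"ext",np.ptp(T,0).round(3))
E
```

```text
scene {'vertical_fov': 51.99703611389093, 'cx': 312.43638463029566, 'cy': 238.02121252863014, 'k1': -0.10356758071084507, 'view': array([[ 0.88029193, -0.47382073, -0.02408403, -0.42009487],
       [ 0.28461234,  0.48679197,  0.82585071, -0.17791932],
       [-0.37958127, -0.73384433,  0.56337426, -0.98529309],
       [ 0.        ,  0.        ,  0.        ,  1.        ]])}
scene ring_center 0.97 [412. 309.  29.  30.] top z 0.028 topmid [ 0.553 -0.277  0.027] ext [0.055 0.057 0.008]
scene ring_center 0.72 [325. 324.  28.  26.] top z 0.029 topmid [ 0.382 -0.225  0.027] ext [0.054 0.057 0.008]
scene ring_center 0.69 [360. 293.  29.  27.] top z 0.029 topmid [ 0.49  -0.18   0.027] ext [0.057 0.057 0.008]
scene ring_center 0.62 [375. 332.  30.  35.] top z 0.028 topmid [ 0.456 -0.297  0.027] ext [0.055 0.055 0.009]
scene bottle_short 0.97 [331. 245.  36.  48.] top z 0.109 topmid [ 0.502 -0.045  0.108] ext [0.031 0.033 0.01 ]
scene bottle_tall 0.62 [318. 180.  26.  60.] top z 0.14 topmid [0.612 0.217 0.141] ext [0.028 0.033 0.013]
scene tape_roll 0.82 [260. 187.  24.  12.] top z 0.018 topmid
[... 881 characters left out ...]
24.] top z 0.033 topmid [ 0.457 -0.293  0.031] ext [0.053 0.05  0.008]
top bottle_short 0.95 [354. 234.  27.  32.] top z 0.114 topmid [ 0.503 -0.045  0.113] ext [0.029 0.031 0.009]
top bottle_tall 0.57 [247. 184.  35.  36.] top z 0.149 topmid [0.617 0.219 0.149] ext [0.031 0.03  0.011]
top tape_roll 0.81 [189. 233.  23.  27.] top z 0.023 topmid [0.501 0.368 0.022] ext [0.065 0.065 0.009]
top tape_roll 0.54 [356. 233.  26.  31.] top z 0.114 topmid [ 0.503 -0.045  0.113] ext [0.029 0.031 0.009]
top timer 0.58 [293. 272.  35.  30.] top z 0.022 topmid [0.41  0.093 0.021] ext [0.07  0.069 0.01 ]
top weight 0.4 [351. 282.  12.  10.] top z 0.054 topmid [ 0.387 -0.042  0.052] ext [0.013 0.014 0.009]
```

```bash
python3 -c "
import cv2
a=cv2.imread('pics/scene0.png')[140:360,220:480]
cv2.imwrite('pics/c1.png',cv2.resize(a,None,fx=3,fy=2.7,interpolation=2))"
```

```text
(no output)
```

View pics/scene0.png

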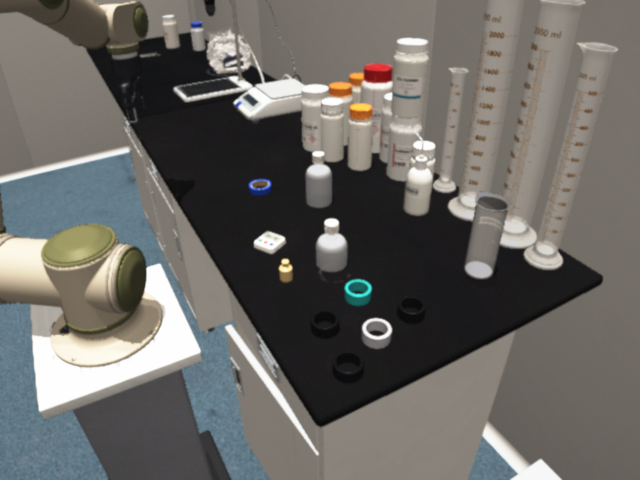

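View pics/c1.png

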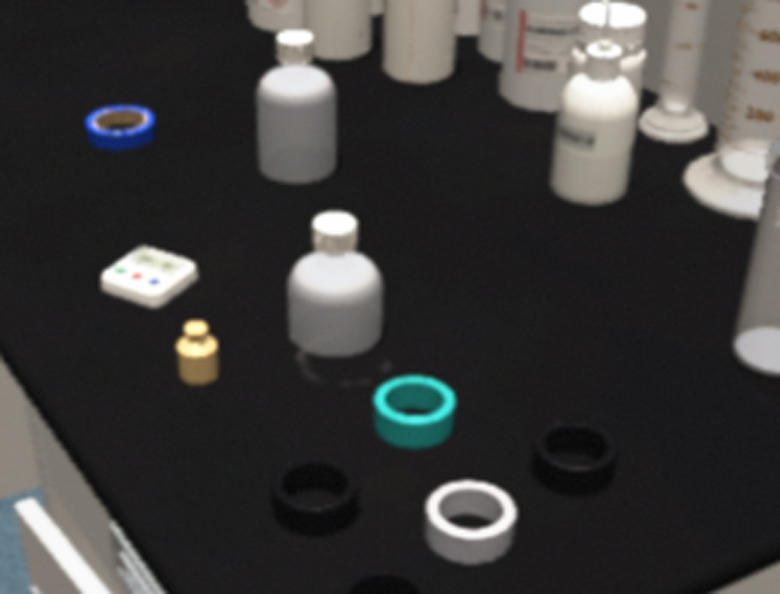

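View pics/top0.png

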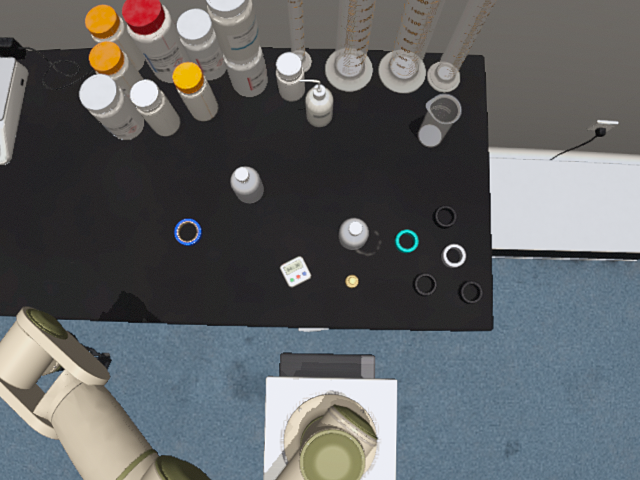

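```bash
python3 - <<'E'
from h import *
s=observe(); print(s["time_s"],s["position"],s["tool_rot"],s["grip_width"])
R=np.array(s["tool_rot"]); print((R.T@(np.array([.457,-.295,.231])-s["position"])*100).round(2))
E
```

```text
0.7 [0.21761099 0.50510436 0.23133895] [[-9.18411566e-01  3.95626331e-01  3.50057273e-05]
 [ 3.95626331e-01  9.18411567e-01  1.36092170e-05]
 [-2.67655003e-05  2.63480498e-05 -9.99999999e-01]] 0.0848916158629066
[-5.364e+01 -6.401e+01  3.000e-02]
```

move_arm(
  jaw=[8.5,8.5,8.5,8.5,8.5,8.5,8.5,8.5,8.5,8.5,8.5,8.5],
  dp=[
    [-2.2,-2.65,0],
    [-2.2,-2.65,0],
    [-2.2,-2.65,0],
    [-2.2,-2.65,0],
    [-2.2,-2.65,0],
    [-2.2,-2.65,0],
    [-2.2,-2.65,0],
    [-2.2,-2.65,0],
    [-2.2,-2.65,0],
    [-2.2,-2.65,0],
    [-2.2,-2.65,0],
    [-2.2,-2.65,0],
  ],
  turn=[
    [0,0,0],
    [0,0,0],
    [0,0,0],
    [0,0,0],
    [0,0,0],
    [0,0,0],
    [0,0,0],
    [0,0,0],
    [0,0,0],
    [0,0,0],
    [0,0,0],
    [0,0,0],
  ],
)

```text
time_s: 1.7
position: [0.3343, 0.107, 0.2316]
tool_rot: [[-0.918, 0.396, 0.001], [0.396, 0.918, 0.0], [-0.001, 0.0, -1.0]]
ft_force: [0.7, 0.3, -0.0]
grip_width: 0.0849
gripper_force: 0.0
```

move_arm(
  jaw=[8.5,8.5,8.5,8.5,8.5,8.5,8.5,8.5,8.5,8.5,8.5,8.5],
  dp=[
    [-2.2,-2.65,0],
    [-2.2,-2.65,0],
    [-2.2,-2.65,0],
    [-2.2,-2.65,0],
    [-2.2,-2.65,0],
    [-2.2,-2.65,0],
    [-2.2,-2.65,0],
    [-2.2,-2.65,0],
    [-2.2,-2.65,0],
    [-2.2,-2.65,0],
    [-2.2,-2.65,0],
    [-2.2,-2.65,0],
  ],
  turn=[
    [0,0,0],
    [0,0,0],
    [0,0,0],
    [0,0,0],
    [0,0,0],
    [0,0,0],
    [0,0,0],
    [0,0,0],
    [0,0,0],
    [0,0,0],
    [0,0,0],
    [0,0,0],
  ],
)

```text
time_s: 2.7
position: [0.451, -0.2897, 0.2313]
tool_rot: [[-0.918, 0.396, 0.0], [0.396, 0.918, -0.0], [-0.0, 0.0, -1.0]]
ft_force: [-0.1, 0.6, -0.6]
grip_width: 0.0854
gripper_force: 0.0
```

```bash
cat > go.py <<'E'
from h import *
import sys
s=observe(); R=np.array(s["tool_rot"])
print(round(s["time_s"],2),np.round(s["position"],4),"tilt",R[:,2].round(4),"w",round(s["grip_width"],4),round(s["gripper_force"],1),np.round(s["ft_force"],1))
print("dp cm",(R.T@(np.array([float(a) for a in sys.argv[1:4]])-s["position"])*100).round(2))
E
python3 go.py .4565 -.295 .1
python3 - <<'E'
from h import *
# finer circle centres: ring top, using known tops from stored depth
for n,z in [("scene",.028),("top",.032)]:
    P=cloud(n,np.load(n+"_d.npy"))
    for nm,c,zz,rr in [("ring",(.4565,-.295),z,.04),("cap",(.5025,-.045),z+.084,.03),("shoulder",(.5025,-.045),z+.042,.05)]:
        T=P[(np.hypot(P[:,0]-c[0],P[:,1]-c[1])<rr)&(abs(P[:,2]-zz)<.005)]
        if len(T)>8: (x,y),r=cv2.minEnclosingCircle(T[:,:2].astype(np.float32)); print(n,nm,len(T),round(x,4),round(y,4),round(r,4),T.mean(0).round(4))
    # stain near the bottle
    T=P[(np.hypot(P[:,0]-.48,P[:,1]+.09)<.03)]; print("stain z",T[:,2].min().round(3),T[:,2].max().round(3))
E
```

```text
2.7 [ 0.451  -0.2897  0.2313] tilt [ 1.e-04 -0.e+00 -1.e+00] w 0.0854 0.0 [-0.1  0.6 -0.6]
dp cm [-0.71 -0.27 13.13]
scene ring 256 0.4567 -0.2973 0.0288 [ 0.4549 -0.298   0.0266]
scene cap 97 0.5023 -0.045 0.0182 [ 0.5018 -0.0471  0.1098]
scene shoulder 202 0.5001 -0.0486 0.0299 [ 0.4972 -0.0538  0.0684]
stain z -0.004 0.072
top ring 135 0.4569 -0.2948 0.0278 [ 0.4562 -0.2949  0.0301]
top cap 117 0.5035 -0.0446 0.0152 [ 0.5032 -0.0441  0.1136]
top shoulder 181 0.503 -0.044 0.0305 [ 0.4998 -0.0419  0.0718]
stain z -0.006 0.074
```

move_arm(
  jaw=[8.5,8.5,8.5,8.5,8.5,8.5,8.5,8.5,8.5,8.5,8.5,8.5],
  dp=[
    [-0.4,-0.17,2.5],
    [-0.4,-0.17,2.5],
    [0,0,2.5],
    [0,0,2.5],
    [0,0,2.5],
    [0,0,2.5],
    [0,0,2.0],
    [0,0,2.0],
    [0,0,1.5],
    [0,0,1.2],
    [0,0,0.9],
    [0,0,0],
  ],
  turn=[
    [0,0,0],
    [0,0,0],
    [0,0,0],
    [0,0,0],
    [0,0,0],
    [0,0,0],
    [0,0,0],
    [0,0,0],
    [0,0,0],
    [0,0,0],
    [0,0,0],
    [0,0,0],
  ],
)

```text
time_s: 3.7
position: [0.4563, -0.2938, 0.0039]
tool_rot: [[-0.918, 0.396, -0.002], [0.396, 0.918, 0.002], [0.003, 0.001, -1.0]]
ft_force: [0.5, -0.0, -0.1]
grip_width: 0.0851
gripper_force: 0.0
```

```bash
python3 go.py .457 -.296 .005; python3 - <<'E'
from h import *
im,d=cams.get_image("scene"); cv2.imwrite("pics/pre.png",cv2.resize(im[220:400,280:480,::-1],None,fx=3.3,fy=3.3))
E
```

```text
3.7 [ 0.4563 -0.2938  0.0039] tilt [-0.0019  0.0019 -1.    ] w 0.0851 0.0 [ 0.5 -0.  -0.1]
dp cm [-0.15 -0.18 -0.12]
```

View pics/pre.png

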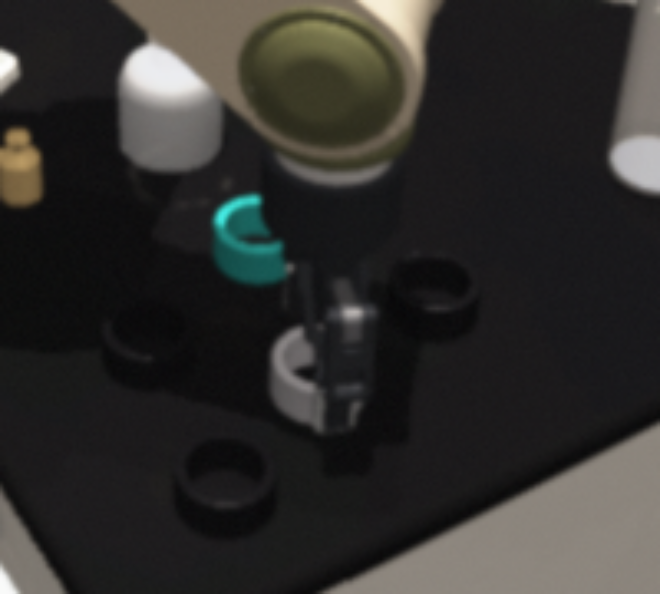

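```bash
cat >> h.py <<'E'
def proj(n,P):
    c,f=cal(n); q=np.array(c["view"])@np.r_[P,1]; x=np.array([q[0],-q[1]])/-q[2]
    return x*(1+c["k1"]*(x@x))*f+[c["cx"],c["cy"]]
E
python3 - <<'E'
from h import *
s=observe();R=np.array(s["tool_rot"]);p=np.array(s["position"])
z=lambda P:((proj("scene",P)-[280,220])*3.3).round()
for a in (-.03,-.045,-.055):
  for b in(-.011,.011): print(a,b,z(p+R@[b,a,-.01]))
print(z([.457,-.296,.028]),z([.457,-.296,.0]))
im,d=cams.get_image("scene"); P=cloud("scene",d)
T=P[(np.hypot(P[:,0]-.457,P[:,1]+.296)<.075)&(P[:,2]>.012)]
L=(T-p)@R
# finger points: outside ring outer radius
F=L[np.abs(L[:,1])>.036]
for y0 in (-.07,-.06,-.05,-.04): 
  G=F[(F[:,1]>y0)&(F[:,1]<y0+.01)]
  if len(G): print(y0,len(G),"x",G[:,0].min().round(4),G[:,0].max().round(4))
im,d=cams.get_image("top"); cv2.imwrite("pics/pretop.png",cv2.resize(im[180:310,370:510,::-1],None,fx=4,fy=4))
E
```

```text
-0.03 -0.011 [345. 405.]
-0.03 0.011 [307. 408.]
-0.045 -0.011 [351. 424.]
-0.045 0.011 [312. 428.]
-0.055 -0.011 [354. 437.]
-0.055 0.011 [315. 441.]
[320. 354.] [317. 389.]
-0.07 1335 x -0.0241 0.0447
-0.06 944 x -0.0247 0.0507
-0.05 1092 x -0.0295 0.0632
-0.04 643 x -0.03 0.0655
```

View pics/pretop.png

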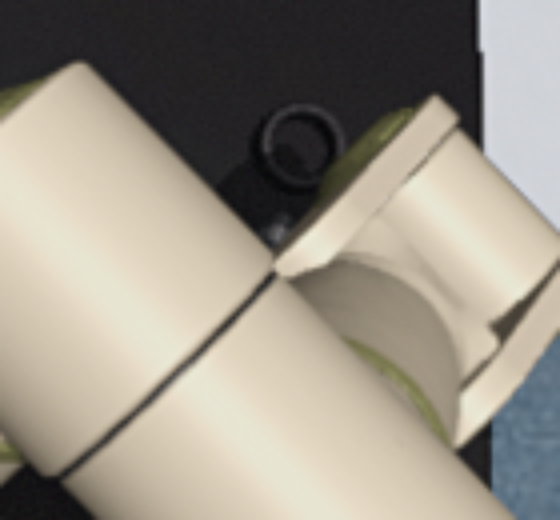

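move_arm(
  jaw=[8.5,7.0,6.0,5.2,5.0,5.0,5.0,5.0,5.0,5.0],
  dp=[
    [-0.15,-0.15,-0.1],
    [0,0,0],
    [0,0,0],
    [0,0,0],
    [0,0,0],
    [0,0,0],
    [0,0,0],
    [0,0,0],
    [0,0,0],
    [0,0,0],
  ],
  turn=[
    [0,0,0],
    [0,0,0],
    [0,0,0],
    [0,0,0],
    [0,0,0],
    [0,0,0],
    [0,0,0],
    [0,0,0],
    [0,0,0],
    [0,0,0],
  ],
  force=50,
)

```text
time_s: 4.68
position: [0.4579, -0.2963, 0.0073]
tool_rot: [[-0.918, 0.396, 0.001], [0.396, 0.918, -0.001], [-0.001, -0.0, -1.0]]
ft_force: [-1.9, 1.5, 8.8]
grip_width: 0.0517
gripper_force: 50.9
```

```bash
python3 - <<'E'
from h import *
im,d=cams.get_image("scene"); cv2.imwrite("pics/grip.png",cv2.resize(im[270:370,320:440,::-1],None,fx=6,fy=6,interpolation=2))
s=observe();print(s["position"],s["grip_width"],s["ft_force"],s["wrist_torque"])
E
```

```text
[ 0.45788362 -0.2962316   0.00731564] 0.051935467011481565 [-1.76676745  2.65353416  8.14848541] [ 0.38926117  0.23777433 -0.07001874]
```

View pics/grip.png

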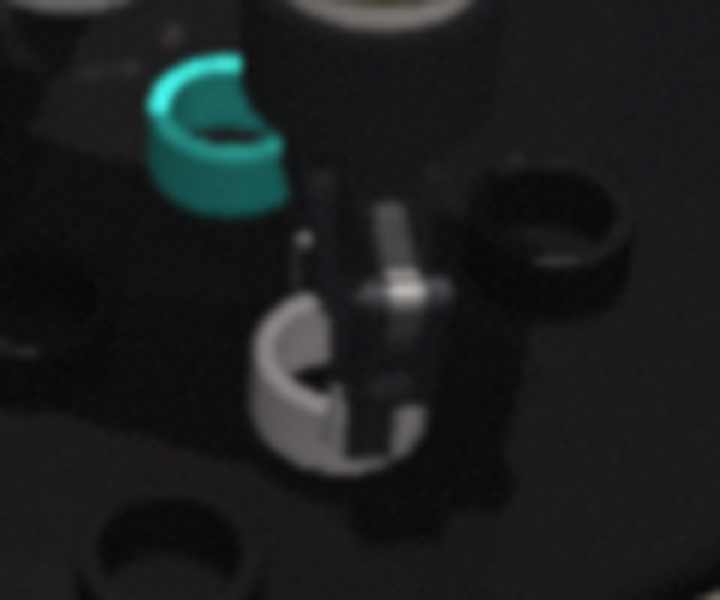

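```bash
cat > rc.py <<'E'
from h import *
from scipy.optimize import least_squares
def ring(zc, r=None):
    im,d=cams.get_image("scene"); s=observe();R=np.array(s["tool_rot"]);p=np.array(s["position"])
    hsv=cv2.cvtColor(im,cv2.COLOR_RGB2HSV)
    v,u=np.nonzero(d>0); P=pts("scene",np.c_[u,v],d[v,u]); H=hsv[v,u]
    ok=(np.hypot(P[:,0]-p[0],P[:,1]-p[1])<.045)&(abs(P[:,2]-zc)<.02)&(H[:,2]>70)&(H[:,1]<60)
    T=P[ok]; 
    top=np.percentile(T[:,2],97)
    w=T[T[:,2]<top-.006]
    # near outer wall faces the camera: fit circle radius 28 mm
    cam=np.linalg.inv(np.array(cams.calibration("scene")["view"]))[:3,3]
    n=(cam-p)[:2]; n/=np.linalg.norm(n); o=w[((w[:,:2]-p[:2])@n)>.012]
    f=least_squares(lambda c:np.hypot(o[:,0]-c[0],o[:,1]-c[1])-.028,p[:2],loss="soft_l1",f_scale=.001)
    print("pts",len(T),len(o),"top z",top.round(4),"bottom",np.percentile(T[:,2],3).round(4),"centre",f.x.round(4),"rms",np.sqrt((f.fun**2).mean()).round(4),"tool offs",(R.T@np.r_[f.x-p[:2],0]).round(4),"tcp",p.round(4),"w",s["grip_width"])
    return T,R,p
E
python3 - <<'E'
from rc import *
T,R,p=ring(.012)
z=lambda P:((proj("scene",P)-[320,270])*6).round()
for b in(-.011,0,.011): print(b,z(p+R@[b,-.03,0]),z(p+R@[b,-.03,-.03]))
print(z([*p[:2],.028]),z([*p[:2],0]))
E
```

```text
pts 337 142 top z 0.0289 bottom 0.0008 centre [ 0.457 -0.296] rms 0.002 tool offs [ 0.0009 -0.0001 -0.    ] tcp [ 0.4579 -0.2963  0.0073] w 0.05156344820667119
-0.011 [393. 456.] [400. 387.]
0 [359. 459.] [364. 390.]
0.011 [324. 462.] [329. 394.]
[344. 343.] [339. 406.]
```

move_arm(
  jaw=[5,5,5,5,5,5,5,5,5,5,5,5],
  dp=[
    [0,0,-0.4],
    [0,0,-0.8],
    [0,0,-1.5],
    [0,0,-2],
    [0,0,-2],
    [0,0,-2],
    [0,0,-2],
    [0,0,-2],
    [0,0,-1.5],
    [0,0,-0.8],
    [0,0,-0.3],
    [0,0,0],
  ],
  turn=[
    [0,0,0],
    [0,0,0],
    [0,0,0],
    [0,0,0],
    [0,0,0],
    [0,0,0],
    [0,0,0],
    [0,0,0],
    [0,0,0],
    [0,0,0],
    [0,0,0],
    [0,0,0],
  ],
)

```text
time_s: 5.78
position: [0.4576, -0.2961, 0.1596]
tool_rot: [[-0.918, 0.396, 0.0], [0.396, 0.918, -0.0], [-0.0, -0.0, -1.0]]
ft_force: [-0.1, -0.0, -2.5]
grip_width: 0.0516
gripper_force: 52.6
```

```bash
python3 - <<'E'
from rc import *
p=observe()["position"]; ring(p[2]+.007)
E
python3 go.py .503 -.045 .16
```

```text
pts 482 223 top z 0.1818 bottom 0.1543 centre [ 0.4571 -0.2959] rms 0.0022 tool offs [ 0.0003 -0.0001  0.    ] tcp [ 0.4574 -0.2959  0.1588] w 0.05147731917366888
5.83 [ 0.4574 -0.2959  0.1588] tilt [-7.e-04  7.e-04 -1.e+00] w 0.0515 52.5 [-0.5 -0.4 -2.1]
dp cm [ 5.74 24.85 -0.11]
```

move_arm(
  jaw=[5,5,5,5,5,5,5,5,5,5,5,5],
  dp=[
    [0.23,1,0],
    [0.46,2,0],
    [0.58,2.5,0],
    [0.65,2.8,0],
    [0.65,2.8,0],
    [0.65,2.8,0],
    [0.65,2.8,0],
    [0.65,2.8,0],
    [0.58,2.5,0],
    [0.37,1.6,0],
    [0.2,0.9,0],
    [0.08,0.35,0],
  ],
  turn=[
    [0,0,0],
    [0,0,0],
    [0,0,0],
    [0,0,0],
    [0,0,0],
    [0,0,0],
    [0,0,0],
    [0,0,0],
    [0,0,0],
    [0,0,0],
    [0,0,0],
    [0,0,0],
  ],
)

```text
time_s: 6.83
position: [0.5029, -0.0436, 0.1587]
tool_rot: [[-0.919, 0.394, -0.001], [0.394, 0.919, 0.001], [0.001, -0.0, -1.0]]
ft_force: [-0.3, 0.3, -1.5]
grip_width: 0.0517
gripper_force: 52.6
```

move_arm(
  jaw=[5,5],
  dp=[
    [0,0,0],
    [0,0,0],
  ],
  turn=[
    [0,0,0],
    [0,0,0],
  ],
)

```text
time_s: 7.0
position: [0.503, -0.0457, 0.1591]
tool_rot: [[-0.918, 0.396, -0.001], [0.396, 0.918, -0.0], [0.0, -0.0, -1.0]]
ft_force: [-0.3, 0.0, -2.4]
grip_width: 0.0516
gripper_force: 52.6
```

```bash
python3 - <<'E'
from rc import *
p=observe()["position"]; ring(p[2]+.007)
im,d=cams.get_image("scene"); P=cloud("scene",d)
cv2.imwrite("pics/over.png",cv2.resize(im[180:290,270:400,::-1],None,fx=5,fy=5,interpolation=2))
# bottle body axis: wall points 15-55 mm high, radius 36
def fit(n,P,lo,hi,r):
    o=P[(np.hypot(P[:,0]-.503,P[:,1]+.045)<.045)&(P[:,2]>lo)&(P[:,2]<hi)]
    f=least_squares(lambda c:np.hypot(o[:,0]-c[0],o[:,1]-c[1])-r,[.503,-.045],loss="soft_l1",f_scale=.001)
    print(n,len(o),f.x.round(4),np.sqrt((f.fun**2).mean()).round(4))
fit("body now",P,.012,.05,.036)
P0=cloud("scene",np.load("scene_d.npy")); fit("body before",P0,.012,.05,.036); fit("cap before",P0,.093,.103,.0155)
E
python3 go.py .503 -.045 .16
```

```text
pts 330 169 top z 0.1805 bottom 0.154 centre [ 0.5016 -0.0463] rms 0.0027 tool offs [ 0.0012 -0.0009  0.    ] tcp [ 0.5031 -0.046   0.1591] w 0.051658253418228536
body now 426 [ 0.503  -0.0448] 0.0014
body before 423 [ 0.503  -0.0448] 0.0013
cap before 55 [ 0.5027 -0.0453] 0.0018
7.1 [ 0.5031 -0.046   0.1592] tilt [-3.e-04 -1.e-04 -1.e+00] w 0.0517 52.6 [-0.   0.2 -1.6]
dp cm [ 0.05  0.09 -0.08]
```

View pics/over.png

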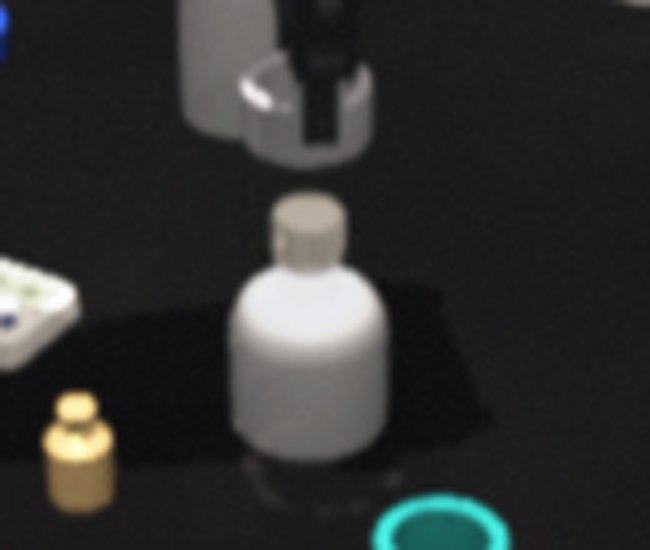

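move_arm(
  jaw=[5,5,5,5,5,5,5,5,5,5,5,5],
  dp=[
    [0,0.1,0.5],
    [0,0,0.8],
    [0,0,0.8],
    [0,0,0.7],
    [0,0,0.7],
    [0,0,0.7],
    [0,0,0.7],
    [0,0,0.7],
    [0,0,0.7],
    [0,0,0.6],
    [0,0,0.4],
    [0,0,0.1],
  ],
  turn=[
    [0,0,0],
    [0,0,0],
    [0,0,0],
    [0,0,0],
    [0,0,0],
    [0,0,0],
    [0,0,0],
    [0,0,0],
    [0,0,0],
    [0,0,0],
    [0,0,0],
    [0,0,0],
  ],
)

```text
time_s: 8.1
position: [0.5033, -0.0442, 0.0846]
tool_rot: [[-0.918, 0.396, -0.001], [0.396, 0.918, 0.0], [0.001, -0.0, -1.0]]
ft_force: [-0.1, 0.4, -1.7]
grip_width: 0.0518
gripper_force: 52.6
```

move_arm(
  jaw=[5,5,5,5],
  dp=[
    [0,0,0.1],
    [0,0,0.1],
    [0,0,0.1],
    [0,0,0],
  ],
  turn=[
    [0,0,0],
    [0,0,0],
    [0,0,0],
    [0,0,0],
  ],
)

```text
time_s: 8.43
position: [0.5036, -0.0443, 0.0824]
tool_rot: [[-0.918, 0.396, 0.0], [0.396, 0.918, -0.0], [-0.0, 0.0, -1.0]]
ft_force: [-0.2, -0.5, -1.8]
grip_width: 0.0519
gripper_force: 52.6
```

```bash
python3 - <<'E'
from rc import *
p=observe()["position"]; ring(p[2]+.007)
E
python3 go.py .503 -.045 .077
```

```text
pts 310 192 top z 0.1073 bottom 0.0754 centre [ 0.5021 -0.0452] rms 0.0032 tool offs [ 0.001  -0.0014 -0.    ] tcp [ 0.5036 -0.0443  0.0824] w 0.051769074655424754
8.48 [ 0.5036 -0.0443  0.0824] tilt [ 3.e-04 -1.e-04 -1.e+00] w 0.0518 52.6 [ 0.8 -0.6 -1.4]
dp cm [ 0.03 -0.09  0.54]
```

Still hanging free, with about 4–5 mm to go; creep down.

move_arm(
  jaw=[5,5,5,5],
  dp=[
    [0,0,0.1],
    [0,0,0.1],
    [0,0,0.1],
    [0,0,0],
  ],
  turn=[
    [0,0,0],
    [0,0,0],
    [0,0,0],
    [0,0,0],
  ],
)

```text
time_s: 8.82
position: [0.5035, -0.0443, 0.0791]
tool_rot: [[-0.918, 0.396, -0.0], [0.396, 0.918, 0.0], [0.0, -0.0, -1.0]]
ft_force: [-0.5, -0.2, -2.5]
grip_width: 0.0511
gripper_force: 52.6
```

move_arm(
  jaw=[5,5,5],
  dp=[
    [0,0,0.05],
    [0,0,0.05],
    [0,0,0],
  ],
  turn=[
    [0,0,0],
    [0,0,0],
    [0,0,0],
  ],
)

```text
time_s: 9.07
position: [0.5035, -0.0443, 0.0782]
tool_rot: [[-0.918, 0.396, -0.0], [0.396, 0.918, 0.0], [0.0, -0.0, -1.0]]
ft_force: [-0.2, 0.6, -2.0]
grip_width: 0.0514
gripper_force: 52.6
```

move_arm(
  jaw=[5,5,5.6,6.0,6.6,7.2,7.8,8.5,8.5,8.5,8.5,8.5],
  dp=[
    [0,0,0.05],
    [0,0,0],
    [0,0,0],
    [0,0,0],
    [0,0,0],
    [0,0,0],
    [0,0,0],
    [0,0,0],
    [0,0,0],
    [0,0,0],
    [0,0,0],
    [0,0,0],
  ],
  turn=[
    [0,0,0],
    [0,0,0],
    [0,0,0],
    [0,0,0],
    [0,0,0],
    [0,0,0],
    [0,0,0],
    [0,0,0],
    [0,0,0],
    [0,0,0],
    [0,0,0],
    [0,0,0],
  ],
)

```text
time_s: 10.07
position: [0.5036, -0.0443, 0.0778]
tool_rot: [[-0.918, 0.396, 0.0], [0.396, 0.918, -0.0], [-0.0, -0.0, -1.0]]
ft_force: [0.5, -0.0, 0.0]
grip_width: 0.0851
gripper_force: 0.0
```

move_arm(
  jaw=[8.5,8.5,8.5,8.5,8.5,8.5,8.5,8.5,8.5,8.5,8.5,8.5],
  dp=[
    [0,0,-0.5],
    [0,0,-0.8],
    [0,0,-1],
    [0,0,-1.5],
    [0,0,-1.5],
    [0,0,-1.5],
    [0,0,-1.5],
    [0,0,-1.5],
    [0,0,-1.5],
    [0,0,-1.5],
    [0,0,-1],
    [0,0,0],
  ],
  turn=[
    [0,0,0],
    [0,0,0],
    [0,0,0],
    [0,0,0],
    [0,0,0],
    [0,0,0],
    [0,0,0],
    [0,0,0],
    [0,0,0],
    [0,0,0],
    [0,0,0],
    [0,0,0],
  ],
)

```text
time_s: 11.07
position: [0.5043, -0.0445, 0.2186]
tool_rot: [[-0.918, 0.396, 0.005], [0.396, 0.918, -0.002], [-0.005, 0.0, -1.0]]
ft_force: [0.6, 0.2, -0.3]
grip_width: 0.0853
gripper_force: 0.0
```

```bash
python3 - <<'E'
from rc import *
ring(.085)
im,d=cams.get_image("scene")
cv2.imwrite("pics/end.png",cv2.resize(im[180:290,270:400,::-1],None,fx=5,fy=5,interpolation=2))
E
```

```text
pts 464 266 top z 0.1013 bottom 0.0654 centre [ 0.5024 -0.0438] rms 0.0024 tool offs [ 0.0016 -0.0001 -0.    ] tcp [ 0.5038 -0.0443  0.2171] w 0.08507690493938617
```

View pics/end.png

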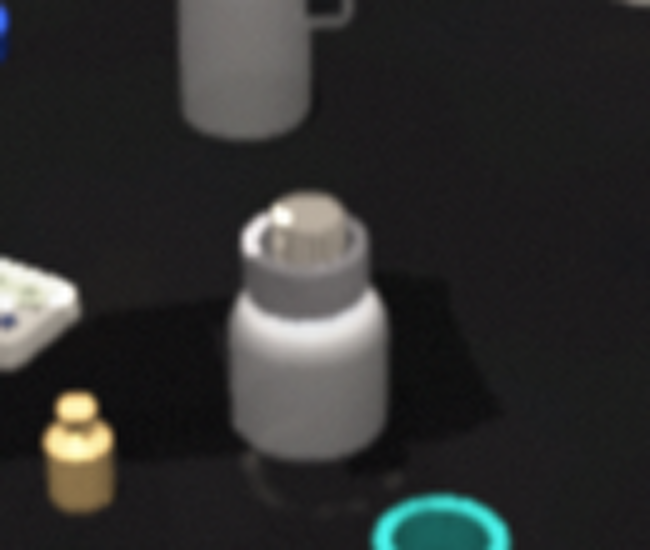

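The ring sits level round the neck at about (307,260), and the bottle stands where it was.

```bash
python3 -c "
from rig import ticket; print(ticket.close_job())"
```

```text
the job is handed in; nothing more can be done
None
```

The steel ring is resting level on the shorter bottle's shoulder, centred on its axis to about 2 mm, with the gripper clear and the bottle where it stood; the job is handed in (about 11 s used), but no verdict came back.

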